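# Close the burnisher's gear case under its wing nut

### The arm

A 6-joint arm with a two-finger parallel gripper is mounted at the origin on a cart in front of the work surface, level with it; the furniture and walls round the work are solid. World frame = base frame: x ahead of the robot, y to its left, z up, the work surface at z = 0. Lengths are in m, angles in rad, forces in N, time in s.
With the tool pointing down it reaches from about 0.3 to 0.75 m from the base axis. Payload 8.5 kg.
Tool frame: the origin (TCP) lies at the very end of the fingers, on their centre line; the grasp point (between the pads) lies 19 mm behind it; z points along the fingers, y is the direction in which the jaws open and shut (so a half turn about z gives the same grasp; the last joint's range is limited). The gripper opens to 85 mm and grips with 20 to 120 N. Pads are 22 mm wide; open, the fingers measure 114 mm over their backs; the gripper's body (76 mm by 85 mm) begins 54 mm behind the grasp point. The pads swing forward as they close: fully open they stand 13 mm farther back than shut.
Start: joints at [1.074, 0.381, 1.297, -0, 1.464, -0.215], TCP at [0.153, 0.528, 0.231] pointing down, gripper open.
Joint ranges: [-3.11, 3.11], [-0.89, 2.33], [0.22, 2.48], [-1.42, 4.56], [0.17, 2.85], [-2.88, 2.88]. Speed limits (rad/s): [2.39, 2.39, 3.14, 3.14, 3.14, 3.14].

### API

Orientations are given as [roll, pitch, yaw] about the fixed x, y, z axes, in that order (R = Rz(yaw) Ry(pitch) Rx(roll)).
In Python, from bench import * gives the robot as it stands. The module is installed in compiled form; this text tells all that it offers.
- The arm moves only by the tool move_arm, never from a script. Its argument "increments" is one flat list of numbers, 5 for each row, row after row: the opening in per cent of the stroke, from 0 (shut) to 100 (fully open), then the shift along the world's x, y, z in mm, then the turn about the world's z in degrees. A call has 1 to 12 rows; each row shifts and turns the pose as measured when the row begins; what a row does not reach is not made up. A row lasts 1/10 s, in which the tool goes at most 50 mm and 8.59 degrees, less where a joint would pass 70% of its speed; a pose out of reach is approached as far as the arm can. A call is refused whole if a number of a shift passes 50 or a number of a turn 8.59, either way. A call with a gripper value outside its range is refused whole. The fingers move at their own pace and stop on an object; "grip_force" is the grip in N (left out, the last holds). Time passes only in rows, so rows that do not move let the fingers close. It gives the time, the measured TCP pose, the force and the opening at its end, in the units of the state.
- read_state(): the state, without advancing time (a new reading comes with each control period).
- capture(name): name is "scene" or "top"; returns a dict with "pixels" (480x640x3 uint8, red, green, blue), "vfov" (degrees; the focal length in pixels is half the picture's height over the tangent of half this angle, whatever the lens; pixels are square), "cx", "cy" (the principal point, pixels), "cam_to_world" (4x4, takes a point from camera to world coordinates). Camera axes: x right, y up, looking along -z (the intrinsics and any distortion apply to the point x, -y, -z); pixel columns grow to the right and rows downward; lengths in m; the calibration is good to about 2 mm. A picture is of the moment at which its call begins. There is no depth.
- close_job(): hands the job in, once; it reports no verdict.
Trained networks look in a picture, given as the dict that the camera call returned (one of the last four; its "shot" number tells which), for a name from the list of things; names that differ only in an ending like _2 or _b are one class to them, and where a whole thing is asked for, a point or a joint stands for the part that bears it (a point fixed in the world has none). Each returns a list of dicts, best first, with "confidence" (0 to 1); they miss things now and then, are a little off and sometimes report something else, mostly with a low value. They report only what shows in the picture. A call takes as long as a camera call.
- trace(query, picture): "pixels" (480x640 bool, what is visible of it).
- mark_of(query, picture): "centre" ([x, y, z] in m, in world coordinates, good to about 4 mm: a listed point, or the origin of a listed thing).
The state is a dict: "time_s": time; "joint_pos": joint angles; "dq": joint speeds; "joint_efforts": joint torques, N m; "tcp_pos": TCP position; "eef_rot": TCP orientation; "force": force on the tool from outside, world axes, zero at the start; "wrist_torque": the same for the moment, N m; "opening": finger opening in m.
Only numpy, scipy, OpenCV 4.12 (cv2) and the standard library are available. Lean on these libraries where they do the work, as an engineer would, in place of code of your own. Each camera call takes 0.05 s, during which the arm holds its last target. There are 200 camera calls.

### The job

The gears of the edge burnisher have been greased; now close its gear case. Slide the slotted cover that lies on the bench along the case's ledges and fully home under the raised wing nut, slot first, until the slot's end meets the centre stud and the cover lies flat; then spin the wing nut down until it is snug and will turn no further. Leave the other things on the bench where they are.

Things in the scene. Friction and masses are not known exactly. Their poses are not given: they have to be found in the camera images.
- burnisher: Edge burnisher fixed to the bench: grey cast gear case 144 (x) x 116 (y), open on top so that two gears show; finned motor on its left (to y = 164, top 75 above the bench), grooved wooden wheel on its right (to y = -129). Origin on the bench under the stud; x = the way the cover slides home, away from the robot within 0.35 rad; y left, z up.
- stud_seat (a point): On the axis of the case's centre stud, at the height of the ledges that carry the cover, 56 above the bench; axes as the burnisher's. The stud is 12 in diameter and its end is 41 above this point; the wing nut stays on it.
- ledge_entry (a point): Where the guide lips begin, mid-width, at ledge height, 36 before the stud (x = -36); axes as the burnisher's. Ledges: y = 44 to 58 on both sides and all across the front, x = -74 to -58 from the stud, level and open. Lips stand 6 above them at the sides, flared from here over the next 20, then 104 apart; one crosses the back at x = 58 from the stud.
- wings (a point): Centre of the steel wing nut, half-way up; x along the wings, z up. The two wings are 8 thick, reach 31 from the axis and stand from 8 below to 12 above this point; hub 25 in diameter at its foot, 18 at its top (3 above this point). Below: steel collar, 31 in diameter, 15 to 18 under this point, and rubber washer. It sinks as it is turned.
- washer_face (a point): Middle of the lower face of the black rubber washer under the nut (33 in diameter), 22 below the wings' centre. At the start it is 8.5 to 11.5 above the ledges, so the 4 thick cover passes under it. It does not turn.
- wing_nut (a joint): Turn of the nut, rad, growing clockwise seen from above (tightening): 0 backed off, 11.52 dead stop; 1.5 to 4.5 at the start. It sinks 6 mm a turn and stays where left. With the cover in place the washer meets it near 9.4; then the rubber gives 2 mm up to the stop. It turns lightly all the way: 1 to 2 N at the wing tips.
- cover_lug (a point): Middle of the upright grip lug of the loose bare-steel gear-case cover (about 0.18 kg). The lug is a flat block 10 thick (x) and 48 wide (y) on the tail edge; its top is 12 above this point, the plate's top 12 below, its underside 16 below. x points from the lug along the cover to the slotted edge, z up.
- cover_centre (a point): Centre of the round end of the cover's slot, at the plate's underside, 59 ahead (x) of the lug's middle. Plate 4 thick, 100 wide, from x = -66 (tail) to x = 52 (slotted edge). Home, this point is on the stud axis at ledge height, x along the burnisher's x, with 1.5 play. At the start the cover lies flat on the bench right of the burnisher, lug to the robot.
- cover_mouth (a point): Middle of the slot's mouth at the cover's slotted edge, at the underside, 52 ahead of cover_centre. The slot is open here: 15 wide, flared to about 27 in the last 9.
- pincers: Bystander: steel lasting pincers, 164 x 78 x 18, lying on the bench left of the burnisher. Origin at its underside. Leave it alone.
- edge_roller: Bystander: stepped steel edge roller standing on its end, 27 dia x 62 high, right of the cover. Origin at its underside. Leave it alone.
- heel_tap: Bystander: black rubber heel piece, 74 x 74 x 9, lying on the bench between the cover and the burnisher. Origin at its underside. Leave it alone.
- tin_red: Bystander: flat round red polish tin, 63 dia x 19 high, right of the cover and further back. Origin at its underside. Leave it alone.
- spatula: Bystander: thin wooden glue spatula, 111 x 24 x 4, lying right of the cover. Origin at its underside. Leave it alone.
- tin_black: Bystander: flat round black polish tin, 89 dia x 27 high, at the back of the bench beyond the burnisher's motor. Origin at its underside. Leave it alone.
- rasp_cork: Bystander: worn tan block, 76 x 38 x 40, at the right rear of the bench. Origin at its underside. Leave it alone.

How it is judged:
By the outcome, as a careful person would: the job done as asked, in the order asked, and still so for the second after the job is handed in, with the robot touching nothing.
It also fails if it takes over 67 s, if anything falls off the work surface, if the arm or the gripper's body presses on something with over 40 N, if the wrist force passes 120 N, or if a joint passes its speed limit or range.

## Working session

There is one attempt and no reset: what is moved stays moved. The work goes in short steps, Python scripts to look and compute and a tool call to move; the robot and the scene stay as the last step left them, time stands still between calls to the robot, and variables do not carry over. Pictures are saved under pics/ and viewed, about 8 in all and at most 12, crops included, and the job is handed in when it is done.

Besides the shell and the picture viewer there is one more tool, called after "Call:" by a JSON object that holds its "name" and its "arguments", one argument or row to a line. move_arm: Moves the arm, as the interface text tells. Its arguments: {"type":"object","properties":{"increments":{"type":"array"},"grip_force":{"type":"number"}},"required":["increments"]}

```bash
mkdir -p pics; cat > h.py <<'E'
from bench import *
import numpy as np, cv2
def shot(n,f=None):
    p=capture(n)
    if f: cv2.imwrite('pics/'+f,cv2.cvtColor(p['pixels'],cv2.COLOR_RGB2BGR))
    return p
def proj(p,X):
    M=np.linalg.inv(np.array(p['cam_to_world'])); c=M[:3,:3]@np.array(X)+M[:3,3]
    f=240/np.tan(np.radians(p['vfov'])/2)
    return p['cx']+f*c[0]/-c[2], p['cy']-f*c[1]/-c[2]
def ray(p,u,v,z):
    M=np.array(p['cam_to_world']); f=240/np.tan(np.radians(p['vfov'])/2)
    d=M[:3,:3]@np.array([(u-p['cx'])/f,-(v-p['cy'])/f,-1]); o=M[:3,3]
    return o+d*(z-o[2])/d[2]
E
python3 - <<'E'
from h import *
print(read_state())
for n in ('scene','top'):
    p=shot(n,n+'0.png'); print(n,p['vfov'],p['cx'],p['cy'],np.round(p['cam_to_world'],3).tolist(),[k for k in p])
    for q in ['burnisher','stud_seat','ledge_entry','wings','washer_face','cover_lug','cover_centre','cover_mouth','heel_tap','edge_roller','tin_red','spatula','pincers','wing_nut']:
        try:
            for r in mark_of(q,p)[:2]: print(q,np.round(r['centre'],4),round(r['confidence'],2),np.round(proj(p,r['centre'])))
        except Exception as e: print(q,e)
E
```

```text
{'time_s': 0.0, 'joint_pos': array([ 1.07371365e+00,  3.81219586e-01,  1.29828296e+00,  2.41284234e-05,
        1.46358814e+00, -2.15296877e-01]), 'dq': array([ 1.41385394e-03, -7.28996406e-04,  6.40255055e-05,  4.10066288e-04,
        4.88705950e-05, -1.88480261e-03]), 'joint_efforts': array([ 2.57820182e-03, -4.48453510e+01, -2.31284916e+01,  8.13043158e-06,
        4.67816062e-03,  2.14770495e-05]), 'tcp_pos': array([0.15278957, 0.52804391, 0.23069162]), 'eef_rot': array([-3.14013433e+00, -3.43467951e-04,  2.85980401e+00]), 'force': array([ 0.32005604, -0.11148986, -0.66710413]), 'wrist_torque': array([ 0.04820864, -0.0108012 ,  0.01617216]), 'opening': 0.08540491214010265}
scene 47.10801012198907 329.1346241456142 233.94335077088124 [[0.601, 0.364, -0.711, -0.508], [-0.799, 0.286, -0.529, -0.719], [0.011, 0.886, 0.463, 0.787], [0.0, 0.0, 0.0, 1.0]] ['pixels', 'vfov', 'cx', 'cy', 'cam_to_world', 'shot']
burnisher [0.5785 0.2267 0.0034] 0.96 [292. 244.]
stud_seat [0.5811 0.2195 0.0561] 0.95 [294. 228.]
ledge_entry [0.5491 0.2054 0.0611] 0.58 [290. 232.]
wings [0.58   0.2242 0.0855]
[... 1538 characters left out ...]
cover_centre [ 0.5082 -0.1294 -0.0007] 0.98 [385. 270.]
cover_mouth [ 0.5517 -0.146   0.005 ] 0.9 [390. 256.]
heel_tap [0.4638 0.0591 0.0005] 0.6 [325. 284.]
heel_tap [0.5823 0.2232 0.0547] 0.39 [271. 245.]
edge_roller [ 0.5535 -0.313  -0.0013] 0.43 [443. 255.]
edge_roller [ 0.5297  0.4995 -0.0041] 0.27 [186. 265.]
tin_red [ 0.6104 -0.2639  0.0037] 0.88 [427. 237.]
tin_red [0.6658 0.4393 0.0014] 0.53 [206. 222.]
spatula [ 0.5077 -0.3856  0.0019] 0.63 [468. 269.]
pincers [ 0.5287  0.4973 -0.0033] 0.85 [186. 265.]
wing_nut it knows: burnisher, cover_centre, cover_lug, cover_mouth, edge_roller, heel_tap, ledge_entry, pincers, rasp_cork, spatula, stud_seat, tin_black, tin_red, washer_face, wings
```

View crops.

```bash
python3 - <<'E'
from h import *
a=cv2.imread('pics/scene0.png');b=cv2.imread('pics/top0.png')
c=cv2.resize(a[150:350,200:500],(800,533),interpolation=cv2.INTER_CUBIC);cv2.imwrite('pics/s0c.png',c)
d=cv2.resize(b[200:320,200:420],None,fx=3.6,fy=3.6,interpolation=cv2.INTER_CUBIC);cv2.imwrite('pics/t0c.png',d)
E
```

```text
(no output)
```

View pics/s0c.png

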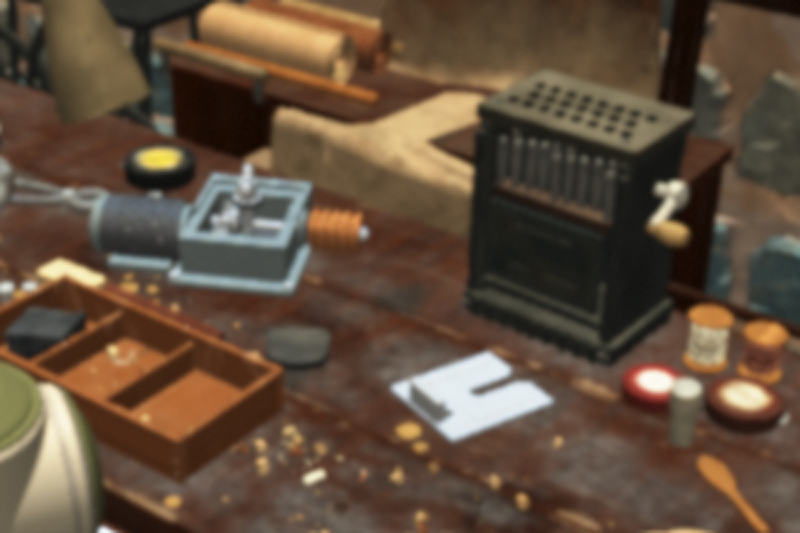

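View pics/t0c.png

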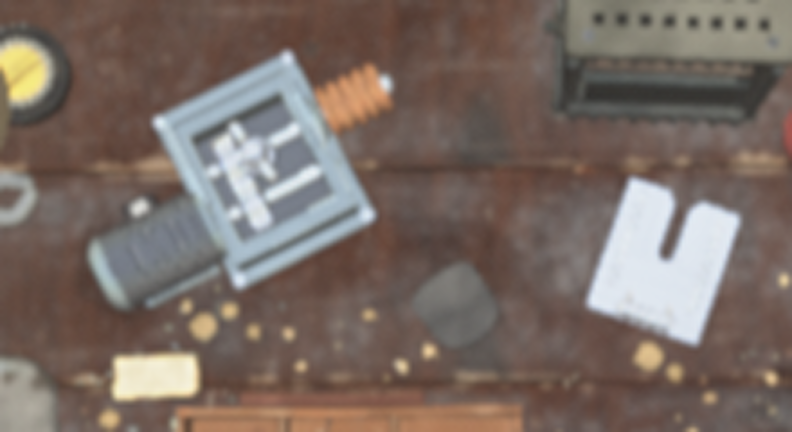

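```bash
python3 - <<'E'
from h import *
P={}
for n in ('scene','top'):
  for i in range(6):
    p=shot(n)
    for q in ['stud_seat','ledge_entry','wings','washer_face','cover_lug','cover_centre','cover_mouth','burnisher']:
      r=mark_of(q,p)
      if r and r[0]['confidence']>.3: P.setdefault((q,n),[]).append(r[0]['centre'])
  for q in ('cover_lug','burnisher','wings'):
    t=trace(q,p)
    if not t: print(q,n,'none');continue
    m=t[0]['pixels'].astype(np.uint8)
    c=max(cv2.findContours(m,0,1)[0],key=cv2.contourArea)[:,0].astype(float)
    z={'cover_lug':.004,'burnisher':.06,'wings':.09}[q]
    w=np.array([ray(p,u,v,z)[:2] for u,v in c],np.float32)*1000
    R=cv2.minAreaRect(w); print(n,q,m.sum(),t[0]['confidence'],R, 'med',np.median(w,0))
for k in sorted(P):
    a=np.array(P[k])*1000; print(k,len(a),np.round(np.median(a,0),1),np.round(a.std(0),1))
b=shot('top')
for x,y in [(160,122),(288,55),(370,215),(237,283)]:
    for z in (.062,): print(np.round(ray(b,200+(x)/3.6,200+(y)/3.6,z)*1000,1))
for x,y in [(175,405),(520,405)]: print('tray',ray(b,200+x/3.6,200+y/3.6,.03)*1000)
E
```

```text
scene cover_lug 1052 0.79 ((492.93798828125, -125.24610137939453), (104.4466323852539, 121.58228302001953), 70.12776184082031) med [ 504.60278 -133.35016]
scene burnisher 3226 0.69 ((523.0560302734375, 197.0119171142578), (293.1697998046875, 281.48388671875), 65.12303924560547) med [534.5444 207.1083]
scene wings 45 0.57 ((562.5341186523438, 208.4217987060547), (39.091304779052734, 19.984020233154297), 40.01499557495117) med [563.6193  211.07243]
top cover_lug 1058 0.62 ((498.38458251953125, -122.96467590332031), (99.37673950195312, 117.84597778320312), 69.35334777832031) med [ 506.46872 -125.89812]
top burnisher 3316 0.6 ((564.8927001953125, 232.283447265625), (164.16770935058594, 293.7080078125), 26.580730438232422) med [552.78314 236.25357]
wings top none
('burnisher', 'scene') 6 [579.9 225.    0.8] [0.7 0.8 1.2]
('burnisher', 'top') 6 [585.3 224.4   1.4] [1.9 0.8 1. ]
('cover_centre', 'scene') 6 [ 502.6 -130.3   -3. ] [1.3 1.1 0.9]
('cover_centre', 'top') 6 [ 506.8 -125.2    0.8] [1.8 1.5 1.1]
('cover_lug', 'scene') 6 [ 449.3 -108.4   13.2] [ 49.9 124.   19.6]
('cover_lug', 'top') 6 [ 448.8 -105.4   14.6] [0.7 1.5 1.3]
('cover_mouth', 'scene') 5 [ 551.4 -146.1    0.9] [22.8 49.8  2. ]
('cover_mouth', 'top') 6 [ 552.2 -145.4    3. ] [1.8 1.2 1.6]
('ledge_entry', 'scene') 6 [549.3 206.2  57.3] [1.7 1.7 1.2]
('ledge_entry', 'top') 5 [551.5 206.8  57.4] [1.5 0.9 0.7]
('stud_seat', 'scene') 6 [578.8 221.2  56.6] [  9.9 136.8  20.2]
('stud_seat', 'top') 6 [581.2 222.2  53.7] [0.7 1.7 0.9]
('washer_face', 'scene') 6 [582.  222.8  65.5] [30.3 81.7 23.6]
('washer_face', 'top') 2 [516.7 185.3   0.8] [ 12.4 310.9   0.6]
('wings', 'scene') 6 [579.7 222.2  86. ] [  9.9 199.8  31.9]
('wings', 'top') 6 [584.  223.2  87.4] [1.7 2.3 1.9]
[615.1 304.2  62. ]
[672.1 195.4  62. ]
[533.2 125.5  62. ]
[476.8 237.2  62. ]
tray [377.04336029 292.77281888  30.        ]
tray [374.54145032   0.81263214  30.        ]
```

Call:
{"name": "move_arm", "arguments": {
  "increments": [40,20,-44,0,-8.5,40,20,-44,0,-8.5,40,20,-44,0,-8.5,40,20,-44,0,-8.5,40,20,-44,0,-8.5,40,20,-44,0,-8.5,40,20,-44,0,-8.5,40,20,-44,0,-8.5,40,20,-44,0,-8.5,40,20,-44,0,-8.5],
  "grip_force": 60
}}

```text
time_s: 8.15
tcp_pos: [0.3543, 0.0759, 0.2317]
eef_rot: [3.134, -0.001, 1.359]
force: [1.7, 0.9, 0.9]
opening: 0.0342
```

Call:
{"name": "move_arm", "arguments": {
  "increments": [40,19,-36,-25,-4,40,19,-36,-25,-3,40,19,-36,-25,-1.5,40,19,-36,-25,0,40,19,-36,-25,0,40,0,0,-25,0,40,0,0,-20,0,40,0,0,0,0]
}}

```text
time_s: 8.95
tcp_pos: [0.4555, -0.1202, 0.0569]
eef_rot: [3.123, -0.001, 1.188]
force: [-0.2, 0.0, 0.0]
opening: 0.0341
```

Call:
{"name": "move_arm", "arguments": {
  "increments": [40,-5.5,14,-10,1.2,40,0,0,-10,0,40,0,0,0,0]
}}

```text
time_s: 9.25
tcp_pos: [0.4512, -0.1065, 0.0382]
eef_rot: [3.12, -0.001, 1.21]
force: [0.5, 1.4, 1.1]
opening: 0.0342
```

```bash
python3 - <<'E'
from h import *
s=read_state(); print(s['tcp_pos'],s['eef_rot'])
p=shot('scene','s1.png'); a=cv2.imread('pics/s1.png')
print(np.round(proj(p,s['tcp_pos'])))
cv2.imwrite('pics/s1c.png',cv2.resize(a[240:350,290:440],None,fx=5,fy=5,interpolation=cv2.INTER_CUBIC))
E
```

```text
[ 0.45117777 -0.10645736  0.03821062] [ 3.11972253e+00 -7.42711535e-04  1.21001600e+00]
[361. 291.]
```

View pics/s1c.png

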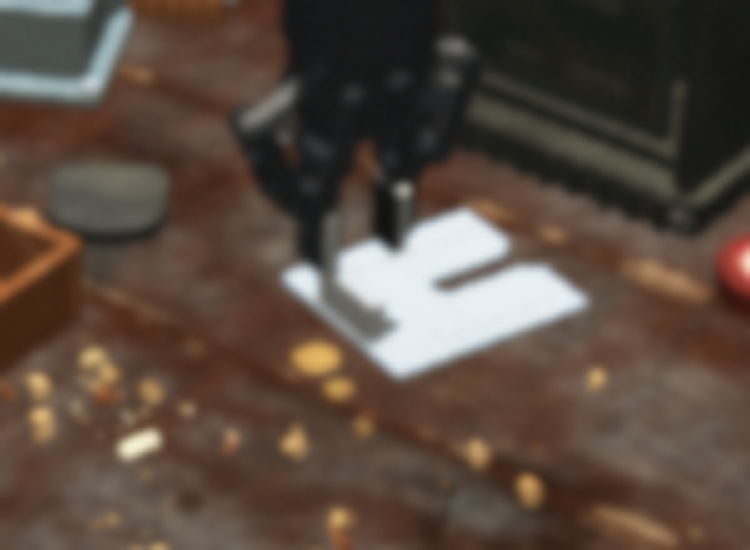

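Call:
{"name": "move_arm", "arguments": {
  "increments": [40,0,0,-12,0,40,0,0,-12,0,40,-0.5,0,-5,0,40,0,0,0,0]
}}

```text
time_s: 9.7
tcp_pos: [0.4536, -0.1085, 0.0123]
eef_rot: [3.112, 0.0, 1.209]
force: [-0.0, 1.2, 0.1]
opening: 0.0339
```

Call:
{"name": "move_arm", "arguments": {
  "increments": [40,-3,2,-4.5,0,0,0,0,0,0,0,0,0,0,0,0,0,0,0,0,0,0,0,0,0,0,0,0,0,0]
}}

```text
time_s: 10.3
tcp_pos: [0.4508, -0.1066, 0.0093]
eef_rot: [3.11, 0.001, 1.209]
force: [0.3, -0.4, -2.2]
opening: 0.0087
```

Call:
{"name": "move_arm", "arguments": {
  "increments": [0,0,0,10,0,0,0,0,25,0,0,0,0,30,0,0,0,20,25,5,0,-2,40,5,8,0,-2,40,0,8,0,-2,40,0,8,0,-2,40,0,8,0,-2,35,0,8,0,-2,20,0,3,0,0,0,0,0]
}}

```text
time_s: 11.4
tcp_pos: [0.4366, 0.1366, 0.115]
eef_rot: [3.105, 0.004, 2.079]
force: [0.3, -0.7, -2.6]
opening: 0.0089
```

```bash
python3 - <<'E'
from h import *
s=read_state(); print(s['tcp_pos'],s['eef_rot'],s['force'],s['opening'])
p=shot('scene','s2.png'); a=cv2.imread('pics/s2.png')
cv2.imwrite('pics/s2c.png',cv2.resize(a[190:300,240:390],None,fx=5,fy=5,interpolation=cv2.INTER_CUBIC))
for q in('cover_mouth','cover_centre'):
  for r in mark_of(q,p)[:1]: print(q,r)
p=shot('top','t2.png'); a=cv2.imread('pics/t2.png')
for q in('cover_mouth','cover_centre'):
  for r in mark_of(q,p)[:1]: print(q,r)
E
```

```text
[0.43659042 0.13655815 0.11498044] [3.10457849 0.00367056 2.07904439] [ 0.28574897 -0.72866337 -2.61144322] 0.008933967716717289
cover_mouth {'centre': [0.5303, 0.1903, 0.1097], 'confidence': 0.97}
cover_centre {'centre': [0.49, 0.1634, 0.1063], 'confidence': 0.88}
cover_mouth {'centre': [0.5342, 0.1878, 0.1088], 'confidence': 0.7}
cover_centre {'centre': [0.4894, 0.1623, 0.1076], 'confidence': 0.68}
```

View pics/s2c.png

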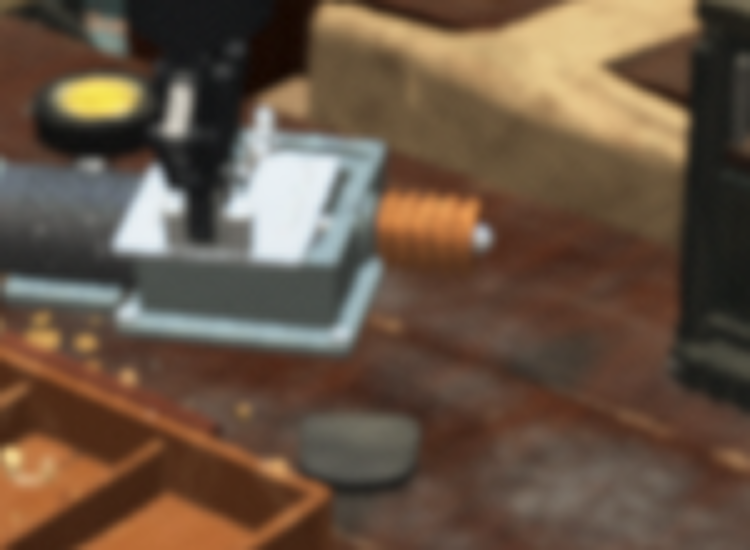

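Call:
{"name": "move_arm", "arguments": {
  "increments": [0,0.5,15,-10,-2.6,0,0,0,-15,0,0,0,0,-12,0,0,0,0,-5,0,0,0,0,0,0]
}}

```text
time_s: 12.2
tcp_pos: [0.4395, 0.1454, 0.0717]
eef_rot: [3.104, 0.005, 2.016]
force: [0.1, 0.1, -1.9]
opening: 0.0083
```

Call:
{"name": "move_arm", "arguments": {
  "increments": [0,-2.5,5.5,0,1,0,0,0,0,0]
}}

```text
time_s: 12.4
tcp_pos: [0.4374, 0.1507, 0.0723]
eef_rot: [3.103, 0.005, 2.034]
force: [0.5, -0.2, -1.8]
opening: 0.0083
```

```bash
cat > m.py <<'E'
from h import *
s=read_state(); print(s['time_s'],s['tcp_pos'],s['eef_rot'],s['force'],s['wrist_torque'])
c,n=np.cos(.465),np.sin(.465); S=np.array([.5815,.2227])
def fr(X): d=(np.array(X[:2])-S)*1000; return np.round([c*d[0]+n*d[1],-n*d[0]+c*d[1],X[2]*1000],1)
print('tcp',fr(s['tcp_pos']),'cov yaw',s['eef_rot'][2]-1.569)
if __name__=='__main__':
  for cam in('scene','top'):
    p=shot(cam,cam+'_last.png')
    for q in('cover_mouth','cover_centre','cover_lug','stud_seat','wings','ledge_entry'):
      r=mark_of(q,p)
      if r: print(cam,q,fr(r[0]['centre']),r[0]['confidence'])
E
python3 m.py
python3 - <<'E'
import cv2
a=cv2.imread('pics/top_last.png');b=cv2.imread('pics/scene_last.png')
a=cv2.resize(a[200:300,220:330],None,fx=5,fy=5,interpolation=cv2.INTER_CUBIC)
cv2.imwrite('pics/t3c.png',a)
E
```

```text
12.4 [0.4373614  0.15072713 0.07234975] [3.10314686 0.00497375 2.0337413 ] [ 0.46740813 -0.18744397 -1.76502146] [-0.0498595   0.08903933 -0.01172874]
tcp [-161.1    0.3   72.3] cov yaw 0.46474129921629714
scene cover_mouth [-52.1  -1.7  68.5] 0.55
scene cover_lug [-162.1   -0.2   74.6] 0.59
scene stud_seat [-4.3 -2.2 56.6] 0.88
scene wings [-2.4  0.6 85.2] 0.45
scene ledge_entry [-197.4 -452.4   -3.9] 0.63
top cover_mouth [-52.9   0.   69.7] 0.67
top cover_centre [-100.4   -0.3   62.1] 0.7
top cover_lug [-338.1 -510.    -2.8] 0.66
top stud_seat [-0.1  2.2 52.6] 0.95
top wings [ 5.1  0.5 87.4] 0.39
top ledge_entry [-33.7  -0.3  54.1] 0.97
```

View pics/t3c.png

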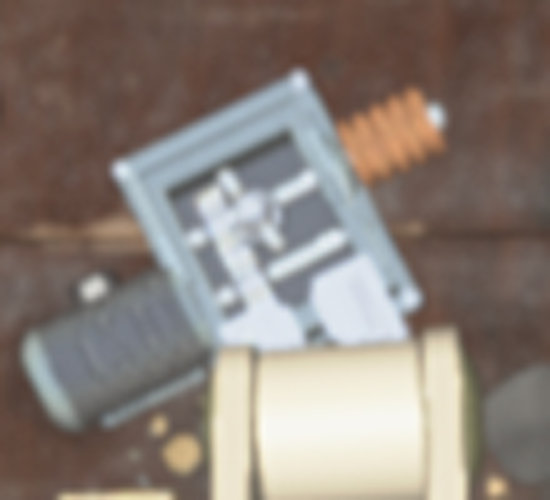

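Call:
{"name": "move_arm", "arguments": {
  "increments": [0,0,0,-3,0,0,0,0,0,0],
  "grip_force": 40
}}

```text
time_s: 13.3
tcp_pos: [0.4375, 0.1504, 0.0687]
eef_rot: [3.103, 0.005, 2.033]
force: [-1.2, 0.2, -1.6]
opening: 0.0087
```

Call:
{"name": "move_arm", "arguments": {
  "increments": [0,0,0,-2.5,0,0,0,0,0,0]
}}

```text
time_s: 13.5
tcp_pos: [0.4375, 0.1504, 0.0659]
eef_rot: [3.104, 0.005, 2.033]
force: [0.7, -0.2, -2.4]
opening: 0.0082
```

Call:
{"name": "move_arm", "arguments": {
  "increments": [0,0,0,-2.5,0,0,0,0,0,0]
}}

```text
time_s: 13.7
tcp_pos: [0.4375, 0.1504, 0.0631]
eef_rot: [3.104, 0.005, 2.033]
force: [0.1, 0.1, -1.6]
opening: 0.0084
```

Call:
{"name": "move_arm", "arguments": {
  "increments": [0,0,0,-1.5,0,0,0,0,0,0]
}}

```text
time_s: 13.9
tcp_pos: [0.4376, 0.1504, 0.0618]
eef_rot: [3.103, 0.005, 2.033]
force: [-2.4, -0.7, 2.6]
opening: 0.0083
```

Call:
{"name": "move_arm", "arguments": {
  "increments": [0,0,0,-1.5,0,0,0,0,0,0]
}}

```text
time_s: 14.1
tcp_pos: [0.4377, 0.1503, 0.061]
eef_rot: [3.102, 0.006, 2.033]
force: [-3.4, -1.6, 4.6]
opening: 0.0085
```

Call:
{"name": "move_arm", "arguments": {
  "increments": [0,7.1,3.6,0.6,0,0,7.1,3.6,0.3,0,0,7.1,3.6,0.3,0,0,0,0,0,0]
}}

```text
time_s: 14.5
tcp_pos: [0.4601, 0.1617, 0.0629]
eef_rot: [3.101, 0.006, 2.033]
force: [1.0, 2.4, 0.3]
opening: 0.0084
```

Call:
{"name": "move_arm", "arguments": {
  "increments": [0,7.1,3.6,0.2,0,0,7.1,3.6,0.2,0,0,7.1,3.6,0.2,0,0,0,0,0,0]
}}

```text
time_s: 14.9
tcp_pos: [0.4826, 0.1734, 0.0638]
eef_rot: [3.103, 0.006, 2.033]
force: [0.9, 0.7, 1.8]
opening: 0.0084
```

Call:
{"name": "move_arm", "arguments": {
  "increments": [0,7.1,3.5,0.2,0,0,7.1,3.5,0.2,0,0,7.1,3.5,0.2,0,0,0,0,0,0]
}}

```text
time_s: 15.3
tcp_pos: [0.5039, 0.1843, 0.0647]
eef_rot: [3.107, 0.005, 2.034]
force: [1.9, 1.5, 0.9]
opening: 0.009
```

Call:
{"name": "move_arm", "arguments": {
  "increments": [0,7.1,3.5,0.2,0,0,7.1,3.5,0.1,0,0,0,0,0,0]
}}

```text
time_s: 15.6
tcp_pos: [0.5173, 0.1912, 0.065]
eef_rot: [3.111, 0.005, 2.034]
force: [2.3, 2.0, 1.2]
opening: 0.0085
```

Call:
{"name": "move_arm", "arguments": {
  "increments": [0,4.5,2.2,0,0,0,4.5,2.2,0,0,0,0,0,0,0]
}}

```text
time_s: 15.9
tcp_pos: [0.5246, 0.1951, 0.065]
eef_rot: [3.116, 0.004, 2.034]
force: [1.1, 0.6, 2.8]
opening: 0.0084
```

Call:
{"name": "move_arm", "arguments": {
  "increments": [0,3,1.5,0,0,0,0,0,0,0]
}}

```text
time_s: 16.1
tcp_pos: [0.5269, 0.1964, 0.065]
eef_rot: [3.118, 0.004, 2.034]
force: [1.7, 1.0, 2.0]
opening: 0.0088
```

Call:
{"name": "move_arm", "arguments": {
  "increments": [0,3,1.5,0,0,0,0,0,0,0]
}}

```text
time_s: 16.3
tcp_pos: [0.5293, 0.1977, 0.065]
eef_rot: [3.121, 0.004, 2.034]
force: [1.7, 0.6, 2.0]
opening: 0.0084
```

Call:
{"name": "move_arm", "arguments": {
  "increments": [0,3,1.5,0,0,0,0,0,0,0]
}}

```text
time_s: 16.5
tcp_pos: [0.53, 0.1982, 0.065]
eef_rot: [3.127, 0.003, 2.035]
force: [1.1, -0.6, 2.1]
opening: 0.0084
```

Call:
{"name": "move_arm", "arguments": {
  "increments": [0,3,1.5,0,0,0,0,0,0,0]
}}

```text
time_s: 16.7
tcp_pos: [0.53, 0.1981, 0.065]
eef_rot: [3.136, 0.003, 2.035]
force: [1.4, -0.1, 0.2]
opening: 0.0086
```

Call:
{"name": "move_arm", "arguments": {
  "increments": [20,0,0,0,0,20,0,0,0,0,20,0,0,0,0]
}}

```text
time_s: 17.0
tcp_pos: [0.5306, 0.1984, 0.0643]
eef_rot: [3.135, 0.003, 2.035]
force: [0.3, -0.7, -1.0]
opening: 0.0169
```

Call:
{"name": "move_arm", "arguments": {
  "increments": [20,0,0,8,0,20,0,0,12,0,20,0,0,30,0,20,-18,-9,40,0,20,-18,-9,10,0,50,-30,-15,0,0,50,0,0,0,0]
}}

```text
time_s: 17.7
tcp_pos: [0.4631, 0.1648, 0.1729]
eef_rot: [3.131, 0.005, 2.036]
force: [-0.1, -0.0, 0.3]
opening: 0.0424
```

```bash
sed -i 's/.5815,.2227/.5827,.2245/' m.py; python3 m.py
python3 - <<'E'
import cv2
a=cv2.imread('pics/top_last.png');b=cv2.imread('pics/scene_last.png')
a=cv2.resize(a[200:290,225:325],(400,360),interpolation=cv2.INTER_CUBIC)
b=cv2.resize(b[190:280,250:350],(400,360),interpolation=cv2.INTER_CUBIC)
cv2.imwrite('pics/4.png',cv2.hconcat([a,b]))
E
```

```text
17.7 [0.46311144 0.16484504 0.17286956] [3.13054585 0.00484216 2.03557906] [-0.10869197 -0.0135214   0.3222168 ] [0.03642432 0.03079555 0.05690468]
tcp [-133.6    0.3  172.9] cov yaw 0.46657906057224396
scene cover_mouth [48.2  0.4 57.3] 0.85
scene cover_centre [-0.1 -3.3 52.5] 0.89
scene cover_lug [-59.9  -2.6  69.9] 0.95
scene stud_seat [-2.8 -2.5 57.6] 0.93
scene wings [-3.8  0.1 84.7] 0.5
scene ledge_entry [-36.3  -3.6  57.9] 0.59
top cover_mouth [51.4  0.4 59.3] 0.64
top cover_centre [ 5.3  0.1 54.9] 0.91
top cover_lug [-55.7  -0.9  73.6] 0.64
top stud_seat [-1.9  1.2 55.3] 0.75
top wings [-1.1  1.  56.5] 0.75
top ledge_entry [-36.8  -2.6  58.6] 0.64
```

View pics/4.png

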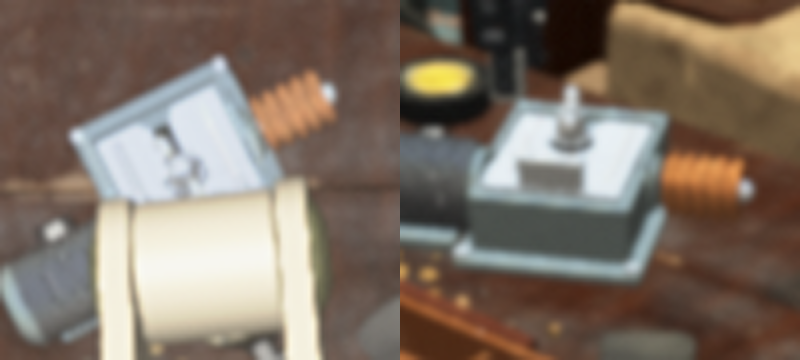

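```bash
python3 - <<'E'
from h import *
o=[]
for n in('top','scene'):
    p=shot(n); u,v=proj(p,[.5827,.2245,.08]); u,v=int(u),int(v); print(n,u,v)
    f=cv2.cvtColor(p['pixels'],cv2.COLOR_RGB2BGR)[v-16:v+16,u-16:u+16]
    o.append(cv2.resize(f,(400,400),interpolation=cv2.INTER_CUBIC))
    for t in trace('wings',p)[:2]:
        ys,xs=np.nonzero(t['pixels']); print(t['confidence'],len(xs),xs.min(),xs.max(),ys.min(),ys.max())
    for a in range(0,180,30): print(a,[np.round(np.array(proj(p,[.5827+k*.031*np.cos(np.radians(a)),.2245+k*.031*np.sin(np.radians(a)),.09]))-[u-16,v-16],1)*12.5 for k in(1,-1)])
cv2.imwrite('pics/5.png',cv2.hconcat(o))
E
```

```text
top 269 242
0.4 28 265 274 235 247
0 [array([205.  ,  78.75]), array([202.5, 332.5])]
30 [array([140.  ,  96.25]), array([267.5, 315. ])]
60 [array([ 92.5, 142.5]), array([315. , 267.5])]
90 [array([ 75.  , 206.25]), array([332.5 , 203.75])]
120 [array([ 91.25, 270.  ]), array([315., 140.])]
150 [array([137.5 , 316.25]), array([268.75,  95.  ])]
scene 292 220
0.53 74 289 296 211 224
0 [array([295. , 117.5]), array([122.5 , 208.75])]
30 [array([233.75, 106.25]), array([185.  , 221.25])]
60 [array([165., 110.]), array([255. , 217.5])]
90 [array([108.75, 127.5 ]), array([312.5 , 198.75])]
120 [array([ 78.75, 155.  ]), array([341.25, 171.25])]
150 [array([ 82.5, 185. ]), array([335.  , 141.25])]
```

View pics/5.png

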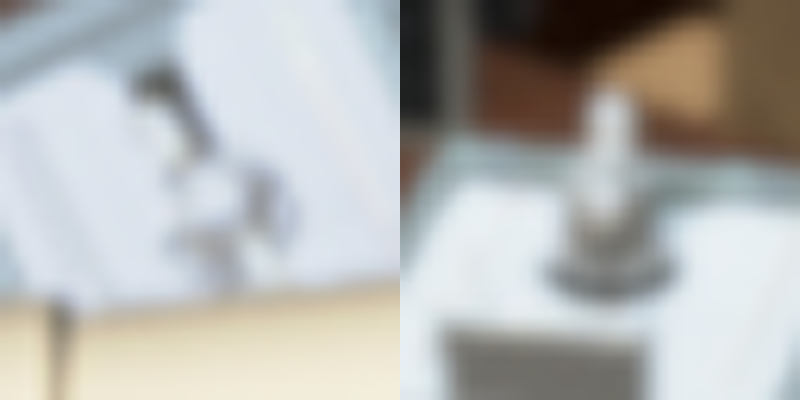

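Call:
{"name": "move_arm", "arguments": {
  "increments": [53,10,5,-4,8.5,53,10,5,-4,8.5,53,10,5,-4,8.5,53,10,5,-4,8.5,53,10,5,-4,8.5,53,10,5,-4,8.5,53,10,5,-4,8.5,53,10,5,-4,8.5,53,10,5,-4,8.5,53,10,5,-4,8.5,53,10,5,-4,8.5,53,0,0,0,0]
}}

```text
time_s: 19.8
tcp_pos: [0.5798, 0.2226, 0.1251]
eef_rot: [3.13, 0.004, -2.591]
force: [-0.8, -0.3, 0.6]
opening: 0.0449
```

Call:
{"name": "move_arm", "arguments": {
  "increments": [53,3,2,-12,3,53,0,0,0,0]
}}

```text
time_s: 20.0
tcp_pos: [0.5823, 0.2245, 0.113]
eef_rot: [3.13, 0.004, -2.545]
force: [-0.2, 0.2, -1.0]
opening: 0.0457
```

Call:
{"name": "move_arm", "arguments": {
  "increments": [53,0,0,-6,0,53,0,0,-6,0,53,0,0,-6,0,53,0,0,0,0]
}}

```text
time_s: 20.4
tcp_pos: [0.5816, 0.224, 0.0951]
eef_rot: [3.13, 0.005, -2.554]
force: [0.6, -0.3, 0.8]
opening: 0.045
```

No contact; continue down, then begin turning.

Call:
{"name": "move_arm", "arguments": {
  "increments": [53,1,0.5,-10,0,53,0,0,-10,0,53,0,0,-8,0,53,0,0,0,0]
}}

```text
time_s: 20.8
tcp_pos: [0.5824, 0.2244, 0.0645]
eef_rot: [3.13, 0.004, -2.555]
force: [-0.2, -0.0, 0.5]
opening: 0.0452
```

Call:
{"name": "move_arm", "arguments": {
  "increments": [53,0.5,0,0,-8,53,0,0,0,-8,53,0,0,0,-8,53,0,0,0,-8,53,0,0,0,-8,53,0,0,0,-8,53,0,0,0,-8,53,0,0,0,-8]
}}

```text
time_s: 21.6
tcp_pos: [0.5837, 0.2241, 0.064]
eef_rot: [3.13, 0.005, 2.568]
force: [0.5, -1.5, -0.7]
opening: 0.0454
```

Call:
{"name": "move_arm", "arguments": {
  "increments": [53,-0.5,0.2,0,-8.5,53,0,0,0,-8.5,53,0,0,0,-8.5,53,0,0,0,-8.5,53,0,0,0,-8.5,53,0,0,0,-8.5,53,0,0,0,-8.5,53,0,0,0,-8.5,53,0,0,0,-8.5,53,0,0,0,-8.5,53,0,0,0,-8.5,53,0,0,0,-8.5]
}}

```text
time_s: 22.8
tcp_pos: [0.5829, 0.221, 0.0625]
eef_rot: [3.132, 0.013, 0.768]
force: [-1.5, -0.7, -0.6]
opening: 0.0454
```

```bash
python3 - <<'E'
from h import *
s=read_state();print(s['joint_pos'].round(2),s['wrist_torque'].round(2),s['tcp_pos'].round(4))
E
```

```text
[ 0.18  0.67  1.31 -0.02  1.17  0.99] [-0.11  0.26  0.02] [0.5829 0.221  0.0625]
```

Call:
{"name": "move_arm", "arguments": {
  "increments": [53,0,1.5,1,-8.5,53,0,1.5,1,-8.5,53,0,0.7,0.2,-8.5,53,0,0.3,0.2,-8.5,53,0,0.3,0.2,-8.5,53,0,0.3,0.2,-8.5,53,0,0.3,0.2,-8.5,53,0,0.3,0.2,-8.5,53,0,0.3,0.2,-8.5,53,0,0.3,0.2,-8.5]
}}

```text
time_s: 23.8
tcp_pos: [0.5837, 0.2246, 0.0651]
eef_rot: [3.13, 0.013, -0.732]
force: [0.2, -2.0, -1.3]
opening: 0.0455
```

```bash
python3 - <<'E'
from h import *
s=read_state();print(s['joint_pos'].round(2),s['wrist_torque'].round(2),s['tcp_pos'].round(4),s['eef_rot'])
E
```

```text
[0.18 0.67 1.29 0.   1.2  2.48] [-0.24 -0.15  0.05] [0.5837 0.2246 0.0651] [ 3.12989785  0.01291393 -0.73249062]
```

Call:
{"name": "move_arm", "arguments": {
  "increments": [53,0,0,0,-7,53,0,0,0,-7,53,0,0,0,8.5,53,0,0,0,8,53,0,0,0,0,53,0,0,20,0,53,0,0,20,0,53,-3,-1,20,8.5,53,-3,-1,0,8.5,53,-3,-1,0,8.5,53,-3,-1,0,8.5]
}}

```text
time_s: 24.9
tcp_pos: [0.5723, 0.2197, 0.1275]
eef_rot: [3.128, 0.009, -0.111]
force: [-0.7, 0.4, -0.3]
opening: 0.0452
```

Call:
{"name": "move_arm", "arguments": {
  "increments": [53,-10,-5,5,8.5,53,-10,-5,5,8.5,53,-10,-5,5,8.5,53,-10,-5,5,8.5,53,-10,-5,5,8.5,53,-10,-5,5,8.5,53,-10,-5,5,8.5,53,-10,-5,5,8.5,53,-10,-5,5,8.5,53,-10,-5,0,8.5,53,0,0,0,8.5,53,0,0,0,8.5]
}}

```text
time_s: 26.1
tcp_pos: [0.4679, 0.168, 0.1756]
eef_rot: [3.125, 0.007, 1.689]
force: [0.8, -0.2, -0.1]
opening: 0.0452
```

```bash
python3 - <<'E'
from h import *
s=read_state();print(s['joint_pos'].round(2),s['tcp_pos'].round(4),s['eef_rot'])
o=[]
for n in('top','scene'):
    p=shot(n); u,v=proj(p,[.5827,.2245,.08]); u,v=int(u),int(v)
    f=cv2.cvtColor(p['pixels'],cv2.COLOR_RGB2BGR)[v-16:v+16,u-16:u+16]
    o.append(cv2.resize(f,(400,400),interpolation=cv2.INTER_CUBIC))
    for t in trace('wings',p)[:2]:
        ys,xs=np.nonzero(t['pixels']); print(t['confidence'],len(xs),xs.min(),xs.max(),ys.min(),ys.max())
    for q in ('wings','washer_face'):
      for r in mark_of(q,p)[:1]: print(n,q,r)
cv2.imwrite('pics/6.png',cv2.hconcat(o))
E
```

```text
[ 0.11  0.33  1.54 -0.01  1.25 -0.01] [0.4679 0.168  0.1756] [3.1251678  0.00734431 1.68883637]
0.44 126 454 480 258 277
top wings {'centre': [0.5871, 0.222, 0.0828], 'confidence': 0.6}
0.69 160 284 300 213 227
scene wings {'centre': [0.5795, 0.2205, 0.0829], 'confidence': 0.51}
```

View pics/6.png

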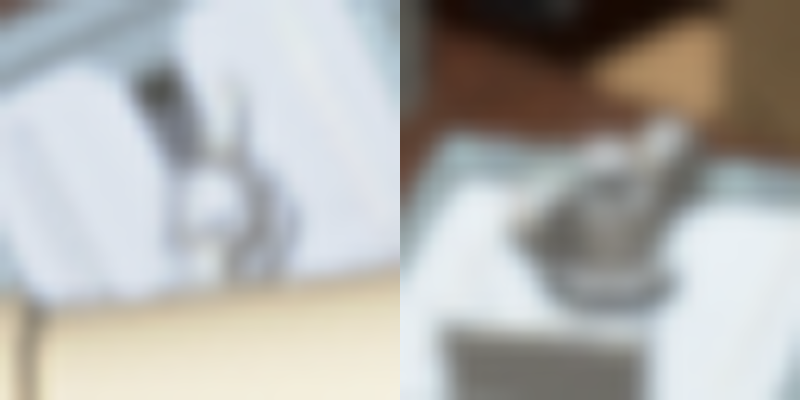

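Call:
{"name": "move_arm", "arguments": {
  "increments": [53,11,5.5,-5,7,53,11,5.5,-5,7,53,11,5.5,-5,7,53,11,5.5,-5,7,53,11,5.5,-5,7,53,11,5.5,-5,7,53,11,5.5,-5,7,53,11,5.5,-5,7,53,11,5.5,-5,7,53,11,5.5,-5,7,53,0,0,0,0]
}}

```text
time_s: 27.6
tcp_pos: [0.5825, 0.2257, 0.1219]
eef_rot: [3.126, 0.005, 2.935]
force: [-0.6, 0.0, -0.3]
opening: 0.0454
```

Call:
{"name": "move_arm", "arguments": {
  "increments": [53,0,-0.8,-12,0,53,0,0,-12,0,53,0,0,-12,0,53,0.5,0.5,-12,0,53,0,0,-8,0,53,0,0,0,0]
}}

```text
time_s: 28.2
tcp_pos: [0.5806, 0.2246, 0.0604]
eef_rot: [3.127, 0.003, 2.924]
force: [-0.7, 0.5, -0.4]
opening: 0.0452
```

Call:
{"name": "move_arm", "arguments": {
  "increments": [53,0,0,0,-8,53,0,0,0,-8,53,0,0,0,-8,53,0,0,0,-8,53,0,0,0,-8,53,0,0.2,0,-8,53,0,0.2,0.1,-8,53,0,0.2,0.1,-8,53,0,0.2,0.1,-8,53,0,0.2,0.1,-8]
}}

```text
time_s: 29.2
tcp_pos: [0.5817, 0.2246, 0.0627]
eef_rot: [3.124, 0.006, 1.469]
force: [-0.6, -0.4, -1.0]
opening: 0.0453
```

```bash
python3 - <<'E'
from h import *
s=read_state();print(s['joint_pos'].round(2),s['wrist_torque'].round(2),s['joint_efforts'].round(2))
E
```

```text
[ 0.18  0.66  1.32 -0.01  1.14  0.29] [-0.19  0.02  0.04] [  0.52 -55.57 -19.78   0.28  -0.24  -1.93]
```

Call:
{"name": "move_arm", "arguments": {
  "increments": [53,0.5,0.2,0.5,-8,53,0.3,0.2,0.3,-8,53,0,0.2,0.2,-8,53,0,0.2,0.2,-8,53,0,0.2,0.2,-8,53,0,0.2,0.2,-8,53,0,0.2,0.2,-8,53,0,0.2,0.2,-8]
}}

```text
time_s: 30.0
tcp_pos: [0.5827, 0.2253, 0.066]
eef_rot: [3.124, 0.006, 0.303]
force: [1.5, -1.5, -1.3]
opening: 0.0451
```

Call:
{"name": "move_arm", "arguments": {
  "increments": [53,0,0.5,0.2,-8,53,0,0.5,0.2,-8,53,0,0.3,0.2,-8,53,0,0.3,0.2,-8,53,0,0.3,0.2,-8]
}}

```text
time_s: 30.5
tcp_pos: [0.5848, 0.2259, 0.0684]
eef_rot: [3.122, -0.0, -0.427]
force: [0.2, -2.4, -1.2]
opening: 0.0453
```

```bash
python3 - <<'E'
from h import *
s=read_state();print(s['joint_pos'].round(2),s['wrist_torque'].round(2),s['joint_efforts'].round(2))
E
```

```text
[ 0.19  0.67  1.29 -0.02  1.2   2.19] [-0.26 -0.14  0.06] [  1.16 -56.61 -19.76   0.34   0.11  -1.88]
```

Call:
{"name": "move_arm", "arguments": {
  "increments": [53,-1,-0.7,-1.5,-8,53,-0.6,-0.5,-1,-8,53,0,0,0,-8,53,0,0,0,-7,53,0,0,0,0]
}}

```text
time_s: 31.0
tcp_pos: [0.585, 0.2235, 0.0676]
eef_rot: [3.125, -0.005, -0.995]
force: [-0.5, -0.3, 0.3]
opening: 0.0454
```

```bash
python3 - <<'E'
from h import *
s=read_state();print(s['joint_pos'].round(2),s['wrist_torque'].round(2),s['joint_efforts'].round(2))
E
```

```text
[ 0.18  0.67  1.29 -0.01  1.2   2.75] [-0.05  0.01 -0.04] [-7.000e-02 -5.572e+01 -1.964e+01 -4.000e-02  5.000e-02  1.200e+00]
```

Call:
{"name": "move_arm", "arguments": {
  "increments": [53,0,0,0,8.5,53,0,0,0,8,53,0,0,20,0,53,0,0,20,0,53,0,0,15,8.5,53,0,0,0,8.5,53,0,0,0,8.5,53,0,0,0,8.5,53,0,0,0,8.5,53,0,0,0,8.5,53,0,0,0,8.5,53,0,0,0,8.5]
}}

```text
time_s: 32.2
tcp_pos: [0.5861, 0.2252, 0.1289]
eef_rot: [3.127, -0.012, 0.525]
force: [0.1, 0.4, -0.1]
opening: 0.045
```

Call:
{"name": "move_arm", "arguments": {
  "increments": [53,0,0,0,8.5,53,0,0,0,8.5,53,0,0,0,8.5,53,0,0,0,8.5,53,0,0,0,8.5,53,0,0,0,8.5,53,0,0,0,8.5,53,0,0,0,8.5,53,0,0,0,8.5,53,0,0,0,8.5,53,0,0,0,8.5,53,0,0,0,8.5]
}}

```text
time_s: 33.4
tcp_pos: [0.5869, 0.2269, 0.1328]
eef_rot: [3.12, -0.014, 2.325]
force: [-0.1, -0.1, -0.6]
opening: 0.0454
```

Call:
{"name": "move_arm", "arguments": {
  "increments": [53,-2,-1,-2,8.5,53,-2,-1,-2,8.5,53,0,0,0,8.5,53,0,0,0,4,53,0,0,0,0]
}}

```text
time_s: 33.9
tcp_pos: [0.5832, 0.2255, 0.1303]
eef_rot: [3.117, -0.011, 2.858]
force: [-0.2, -0.5, 0.4]
opening: 0.0453
```

Call:
{"name": "move_arm", "arguments": {
  "increments": [53,0,0,-14,0,53,0,0,-14,0,53,0,0,-12,0,53,0,0,-12,0,53,0,0,0,0]
}}

```text
time_s: 34.4
tcp_pos: [0.5837, 0.226, 0.0774]
eef_rot: [3.115, -0.008, 2.858]
force: [-1.6, 0.5, -0.5]
opening: 0.0452
```

Call:
{"name": "move_arm", "arguments": {
  "increments": [53,-0.7,-1,-8,0,53,0,0,-4,0,53,0,0,0,-8,53,0,0,0,-8,53,0,0,0,-8,53,0,0,0,-8,53,0,0,0,-8,53,0,0,0,-8,53,0,0.2,0,-8]
}}

```text
time_s: 35.3
tcp_pos: [0.5844, 0.2244, 0.0653]
eef_rot: [3.112, -0.005, 1.843]
force: [0.3, -1.3, -1.7]
opening: 0.0451
```

Call:
{"name": "move_arm", "arguments": {
  "increments": [53,0,0.2,0,-8,53,0,0.2,0,-8,53,0,0.2,0,-8]
}}

```text
time_s: 35.6
tcp_pos: [0.5845, 0.2238, 0.0652]
eef_rot: [3.112, -0.003, 1.406]
force: [0.0, -2.1, -0.2]
opening: 0.0451
```

Call:
{"name": "move_arm", "arguments": {
  "increments": [53,0,0.2,0,-8,53,0,0.2,0,-8,53,0,0.2,0,-8]
}}

```text
time_s: 35.9
tcp_pos: [0.5841, 0.2234, 0.0651]
eef_rot: [3.112, -0.001, 0.97]
force: [-0.8, -1.8, 0.2]
opening: 0.0449
```

Call:
{"name": "move_arm", "arguments": {
  "increments": [53,0,0.3,0,-8,53,0,0.3,0,-8,53,0,0.3,0,-8]
}}

```text
time_s: 36.2
tcp_pos: [0.5827, 0.2235, 0.0647]
eef_rot: [3.113, 0.003, 0.533]
force: [-9.3, -2.7, 2.9]
opening: 0.0453
```

Call:
{"name": "move_arm", "arguments": {
  "increments": [53,0,0.3,0,-8,53,0,0.3,0,-8,53,0,0.3,0,-8]
}}

```text
time_s: 36.5
tcp_pos: [0.5825, 0.2233, 0.0647]
eef_rot: [3.104, 0.004, 0.123]
force: [0.7, -2.5, -1.7]
opening: 0.0453
```

Call:
{"name": "move_arm", "arguments": {
  "increments": [53,0,0.3,0,-8,53,0,0.3,0,-8,53,0,0.3,0,-8]
}}

```text
time_s: 36.8
tcp_pos: [0.5828, 0.2231, 0.0647]
eef_rot: [3.083, -0.004, -0.236]
force: [0.7, -6.0, -2.2]
opening: 0.0457
```

```bash
python3 - <<'E'
from h import *
s=read_state();print(s['joint_pos'].round(2),s['wrist_torque'].round(2),s['joint_efforts'].round(2),s['force'].round(1))
E
```

```text
[ 0.2   0.67  1.29 -0.06  1.2   2.03] [-0.23 -0.11 15.6 ] [-12.16 -57.12 -19.79   6.54   0.79  14.02] [ 0.7 -6.  -2.2]
```

Call:
{"name": "move_arm", "arguments": {
  "increments": [53,0,0,0,-6,53,0,0,0,-6]
}}

```text
time_s: 37.0
tcp_pos: [0.583, 0.2228, 0.0647]
eef_rot: [3.066, -0.015, -0.38]
force: [0.3, -6.2, -1.3]
opening: 0.0455
```

```bash
python3 - <<'E'
from h import *
s=read_state();print(s['joint_pos'].round(2),s['wrist_torque'].round(2),s['joint_efforts'].round(2),s['force'].round(1))
E
```

```text
[ 0.21  0.68  1.28 -0.08  1.22  2.18] [ 0.13  0.1  18.62] [-15.2  -57.34 -20.05   7.28   1.18  17.6 ] [ 0.3 -6.2 -1.3]
```

Call:
{"name": "move_arm", "arguments": {
  "increments": [53,0,0,0,8,53,0,0,0,8,53,0,0,0,8,53,0,0,0,8,53,0,0,0,0]
}}

```text
time_s: 37.5
tcp_pos: [0.5829, 0.2233, 0.0648]
eef_rot: [3.038, -0.018, 0.225]
force: [1.1, -5.4, -1.0]
opening: 0.0454
```

```bash
python3 - <<'E'
from h import *
s=read_state();print(s['joint_pos'].round(2),s['wrist_torque'].round(2),s['eef_rot'].round(3),s['force'].round(1))
E
```

```text
[ 0.22  0.66  1.31 -0.11  1.15  1.61] [0.58 0.28 5.89] [ 3.038 -0.018  0.225] [ 1.1 -5.4 -1. ]
```

Call:
{"name": "move_arm", "arguments": {
  "increments": [53,0,0,0,8,53,0,0,0,8,53,0,0,0,6,53,0,0,0,0]
}}

```text
time_s: 37.9
tcp_pos: [0.5833, 0.2233, 0.0653]
eef_rot: [3.034, -0.019, 0.628]
force: [-0.3, -0.3, 0.2]
opening: 0.0451
```

```bash
python3 - <<'E'
from h import *
s=read_state();print(s['joint_pos'].round(2),s['wrist_torque'].round(2),s['eef_rot'].round(3),s['force'].round(1))
E
```

```text
[ 0.21  0.65  1.34 -0.1   1.09  1.2 ] [ 0.01  0.02 -0.01] [ 3.034 -0.019  0.628] [-0.3 -0.3  0.2]
```

Call:
{"name": "move_arm", "arguments": {
  "increments": [53,0,0,0,8,53,0,0,15,0,53,0,0,20,0,53,0,0,25,0,53,-10,-5,20,0,53,-30,-15,10,0,53,-30,-15,0,0,53,-40,-15,0,0,53,-20,-10,0,0,53,0,0,0,0]
}}

```text
time_s: 38.9
tcp_pos: [0.4495, 0.1615, 0.1592]
eef_rot: [3.033, -0.024, 0.735]
force: [0.1, -0.0, 0.7]
opening: 0.0454
```

```bash
python3 m.py; python3 - <<'E'
import cv2
a=cv2.imread('pics/top_last.png');b=cv2.imread('pics/scene_last.png')
a=cv2.resize(a[205:285,230:310],(400,400),interpolation=cv2.INTER_CUBIC)
b=cv2.resize(b[195:259,260:324],(400,400),interpolation=cv2.INTER_CUBIC)
cv2.imwrite('pics/7.png',cv2.hconcat([a,b]))
E
```

```text
38.9 [0.44954874 0.16149568 0.1592012 ] [ 3.03341951 -0.02392409  0.73507337] [ 0.10670047 -0.01964826  0.66203371] [0.07536073 0.02402154 0.0162489 ]
tcp [-147.3    3.4  159.2] cov yaw -0.8339266274656889
scene cover_mouth [49.4  2.6 58.9] 0.82
scene cover_centre [-2.3 -2.5 55.4] 0.89
scene cover_lug [-61.1  -3.9  71.8] 0.6
scene stud_seat [-2.8 -2.4 57.9] 0.86
scene wings [-2.6 -0.8 79.4] 0.53
scene ledge_entry [-39.1   0.9  57.3] 0.58
top cover_mouth [51.6 -0.7 59.9] 0.59
top cover_centre [ 1.9  1.5 57.2] 0.95
top cover_lug [-56.2  -0.9  70.1] 0.9
top stud_seat [-0.8 -0.7 54.9] 0.87
top wings [-3.8  0.4 49.5] 0.7
top ledge_entry [-36.3  -2.3  56.1] 0.65
```

View pics/7.png

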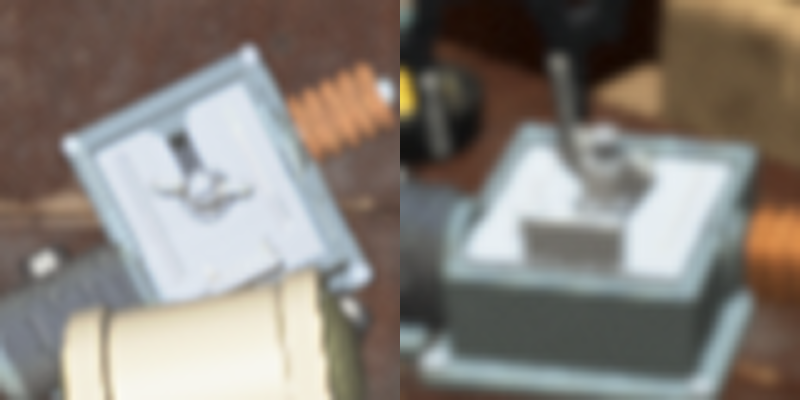

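```bash
python3 -c "
from bench import *
print(close_job())"
```

```text
the job is handed in; nothing more can be done
None
```

The gear case is closed: the cover is fully home under the wing nut and lies flat, and the nut is down to its stop. I handed the job in at about 39 s of the 67 s allowed.

**Cover:** I gripped it by its lug, slid it along the ledges and stopped when it would go no further. In the last pictures it lies flat and aligned. The detectors put the slot's round end within about 3 mm of the stud axis, at 55–57 mm against the 56 mm ledge.

**Wing nut:** I turned it clockwise with the open fingers in three strokes, about 520° in all, until it stopped turning. The scene camera then put the wings' centre at 79.4 mm, against about 80 mm expected at the dead stop. The fingers were backed off until they read no force, then lifted clear before hand-in.

**What disagreed or went less cleanly:**
- At the stop I overran: the arm went on turning against the nut and the wrist moment reached about 18.6 N m. The last wrist forces I read were about 10 N or less, and the last picture shows no visible damage.
- The top camera's final height for the wings (49.5 mm) made no sense, so I ignored it.
- The gripper tilted slightly over the run, up to 0.1 rad by the end.
- I didn't touch any of the other things on the bench, but I also didn't re-measure them at the end.

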